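# Index the dividing fixture to its third notch by feel and hold it

## Task

Set the dividing fixture for its next cut: grip the round black knob and turn it anticlockwise (seen from above) until it comes up against its end stop and stay there a moment, then turn it clockwise, counting the clicks by feel, until the spring roller has dropped fully into the third notch, and no farther. The program finishes while still gripping the knob, so that the wheel is held there. Leave the things that lie around the fixture where they are.

Things in the scene. Friction and masses are not known exactly. Their poses are not given: they have to be found in the camera images.
- knob_grip (a point): centre of the round fluted black knob (40 mm across, 36 mm high, white line on top) upright over the middle of the dividing fixture, 84 mm above the bench; it turns about the vertical through this point. Grip it from above at any angle. Under it: 26 mm of free height round a stem 18 mm across, then a flat wood disc. Within 95 mm of the axis nothing else is higher than 43 mm.
- knob: the same knob, origin at its centre, z up, x along its white line, in one piece with the notched aluminium wheel (128 mm across, 20 to 32 mm above the bench). Leaving a notch takes about 0.2 N m, and a 30 N grip does it; from half-way between two notches the roller pulls the wheel on into the next. Let go near a notch, the wheel centres itself in it to about 0.02 rad and stays.
- fixture: the fixture's green base, fixed on the bench: round plate 172 mm across, 14 mm thick, with a foot towards its own -x that carries the roller unit (block up to 46 mm high, out to 145 mm from the axis); origin under the knob's axis, at bench height. Its end stops are rigid: the wheel stops dead there and resists harder than at any notch (over 0.2 N m, until the fingers slip round the knob).
- dial (a joint): angle of knob and wheel, rad: 0 at the end stop (fully anticlockwise from above, red lug against a steel post), growing clockwise to a second stop at 2.0. Starts anywhere from 0.1 to 0.95. Clockwise from 0 the rim is plain, the first notch comes at 0.38 to 0.62 (it differs each time: the roller unit may be clamped a few degrees either way), the next ones each 0.393 farther.
- roller (a joint): travel of the brass spring roller (20 mm across) that rides on the wheel's rim, in m outward from the axis: about 0 (down to -0.0005) when it is fully down in a notch, about 0.0044 on the crests between notches and on the plain rim; 0.04 rad off a notch's middle it reads about 0.0015.
- parts_tin: bystander: round tin with a green cover, 87 mm across, 35 mm high, beside the fixture; origin under its centre
- machine_head: bystander: small guitar machine head, 35x30x20 mm, beside the fixture; origin under its centre
- pencil: bystander: red pencil, 120 mm long, behind the fixture; origin under its centre

How it is judged:
On the way, in this order (a step that is already met when the one before it is completed fails the run):
1. the knob is turned back against its end stop (value of joint dial below 0.03 rad), for 0.2 s.
2. the roller drops into the third notch (value of joint dial between 1.086 and 1.486 rad and value of joint roller below 0.002 m), for 0.2 s.
At the end, for the whole second after the job is handed in: the wheel stands in its third notch from the end stop (dial within 0.2 rad of 1.286, which holds no other notch) with the roller down to 2 mm or less, at rest, and the fingers still grip the knob with more than 3 N (all of step 2 and velocity of joint dial between -0.05 and 0.05 rad/s and contact force between the fingers and knob above 3 N); the arm keeps its last pose, push and grip.
It fails at once if the wheel is turned on into the fourth notch (value of joint dial above 1.52 rad and value of joint roller below 0.002 m).
It fails at once if a thing beside the fixture is moved more than 30 mm (distance of any of parts_tin, machine_head, pencil from where it was at the start of the episode above 0.03 m).
It also fails if it takes over 69 s, if anything falls off the work surface, if the arm or the gripper's body presses on something with over 40 N, if the wrist force passes 120 N, or if a joint passes its speed limit or range.

## Robot

A 7-joint arm with a two-finger parallel gripper is mounted at the origin on a cart in front of the work surface, level with it; the furniture and walls round the work are solid. World frame = base frame: x ahead of the robot, y to its left, z up, the work surface at z = 0. Lengths are in m, angles in rad, forces in N, time in s.
With the tool pointing down it reaches from about 0.35 to 0.9 m from the base axis. Payload 7.2 kg.
Tool frame: the origin (TCP) lies midway between the tips of the shut fingers; the grasp point (between the pads) lies ctrl.hold_point_z behind it (ctrl.hold_point_z is the distance from the TCP to the grasp point, in m); z points along the fingers, y is the line along which they close (so a half turn about z gives the same grasp; the last joint's range is limited). The gripper opens to 88 mm and grips with 3 to 60 N. Pads are 20 mm wide; open, the fingers measure 115 mm over their backs; the gripper's body (75 mm by 178 mm) begins 61 mm behind the grasp point.
Start: joints at [-1.171, 0.411, -0.013, 1.596, 0.006, 1.134, -0.082], TCP at [0.282, 0.558, 0.223] pointing down, gripper open.
Joint ranges: [-2.95, 2.95], [-0.29, 1.99], [-1.47, 1.44], [0.14, 2.54], [-1.03, 4.17], [0.13, 1.85], [-2.86, 2.86]. Speed limits (rad/s): [2.39, 2.39, 3.01, 3.01, 3.14, 3.14, 3.14].

## Interface

Orientations are given as a rotation vector (axis times angle).
In Python, from workcell import ctrl gives the robot as it stands. Calls block until the motion is done:
- ctrl.movep(position, orientation): joint-space move of the TCP to a pose.
- ctrl.move_l(position, ori=None, vel=0.15, stop_force=None): straight line of the TCP; ori=None keeps the orientation; vel is the mean speed in m/s. With stop_force (N) it stops when the force on the tool has changed by that much, and returns True; else False.
- ctrl.goto_joints(angles): joint-space move.
- ctrl.command_gripper(opening, f_grip=None): finger opening in m; f_grip is the grip in N (None keeps the last); returns when the fingers have stopped.
- ctrl.hold(seconds).
- ctrl.ik(position, orientation): joint angles nearest the present ones, or None.
- ctrl.state(): the state.
- ctrl.camera(name): name is "scene" or "side" or "wrist"; returns a dict with "img" (480x640x3 uint8, red, green, blue), "vfov" (degrees; the focal length in pixels is half the picture's height over the tangent of half this angle, whatever the lens; pixels are square), "cx", "cy" (the principal point, pixels), "xyz" and "rotation" of the camera in the world. Camera axes: x right, y up, looking along -z (the intrinsics and any distortion apply to the point x, -y, -z); pixel columns grow to the right and rows downward; lengths in m; the calibration is good to about 2 mm. The wrist camera is an equidistant fisheye: a pixel r from the principal point sees the ray r / f radians off the axis. A picture is of the moment at which its call begins. There is no depth.
A pose or a line that the arm cannot do raises ctrl.PlanningError and nothing moves.
- ctrl.job_done(): hands the job in; it is judged then, once.
The state is a dict: "clock": time; "qpos": joint angles; "joint_velocities": joint speeds; "joint_efforts": joint torques, N m; "ee_pos": TCP position; "orientation": TCP orientation; "wrist_force": force on the tool from outside, world axes, zero at the start; "wrist_torque": the same for the moment, N m; "width": finger opening in m; "grasp_force": force on a finger pad.
Only numpy, scipy, OpenCV 4.12 (cv2) and the standard library are available. Lean on these libraries where they do the work, as an engineer would, in place of code of your own. Each camera call takes 0.05 s, during which the arm holds its last target. There are 200 camera calls.

## Working session

There is one attempt and no reset: what is moved stays moved. The work goes in short steps, each a Python script; the robot and the scene stay as the last script left them, time stands still between calls to the robot, and variables do not carry over. Pictures are saved under pics/ and viewed, at most 10 in all, crops included, and the job is handed in when it is done.

```bash
ls; mkdir -p pics; python3 - <<'E'
from workcell import ctrl
import cv2,numpy as np
ims=[]
for n in("scene","side","wrist"):
    c=ctrl.camera(n); cv2.imwrite(f"pics/{n}0.png",c["img"][:,:,::-1]); print(n,{k:v for k,v in c.items() if k!="img"})
s=ctrl.state();print(s,ctrl.hold_point_z)
E
```

```text
pics
scene {'vfov': 50.69432030960259, 'cx': 324.4781488358699, 'cy': 233.93687288262933, 'xyz': array([ 0.00207569, -0.52650824,  0.65718536]), 'rotation': array([ 0.77287032, -0.39667866, -0.86647273])}
side {'vfov': 48.318979466556144, 'cx': 319.6655194900623, 'cy': 238.77722551596568, 'xyz': array([0.41764059, 0.51999654, 0.56983146]), 'rotation': array([ 0.0959818 , -1.32539589, -2.66673365])}
wrist {'vfov': 65.70646984690485, 'cx': 317.68693629983306, 'cy': 239.3705088942427, 'xyz': array([0.20689655, 0.59515727, 0.38305899]), 'rotation': array([-0.27535251, -0.16811702,  1.09493221])}
{'clock': 0.15, 'qpos': array([-1.1711829 ,  0.41171399, -0.01269705,  1.596769  ,  0.00566109,
        1.1342981 , -0.08221564]), 'joint_velocities': array([-0.00077036, -0.00258127, -0.00035368, -0.00252329,  0.00075573,
       -0.00057036,  0.00039331]), 'joint_efforts': array([ 2.16871114e-03, -5.88333642e+01,  6.42702319e-01, -2.91289526e+01,
       -5.36701921e-02,  1.56977976e-02,  1.03292530e-04]), 'ee_pos': array([0.28173218, 0.55751356, 0.22203761]), 'orientation': array([-7.28097130e-01, -3.05592380e+00,  1.80104227e-03]), 'wrist_force': array([-0.50146594, -0.19050139,  1.07862517]), 'wrist_torque': array([ 0.03717714, -0.03696054, -0.00962039]), 'grasp_force': 0.0, 'width': 0.08777165281818546} 0.0187
```

View pics/scene0.png

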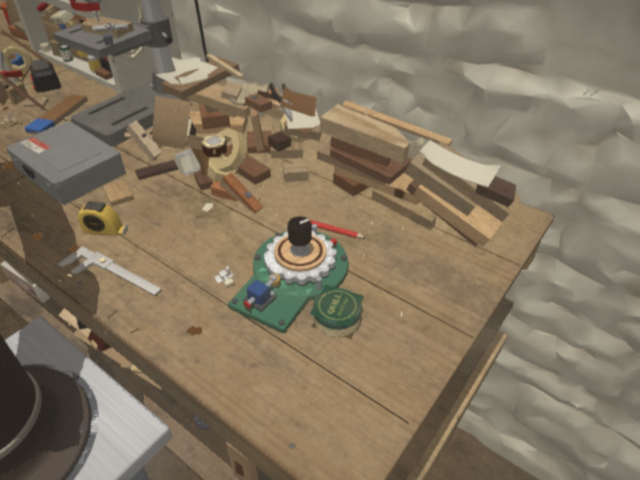

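View pics/side0.png

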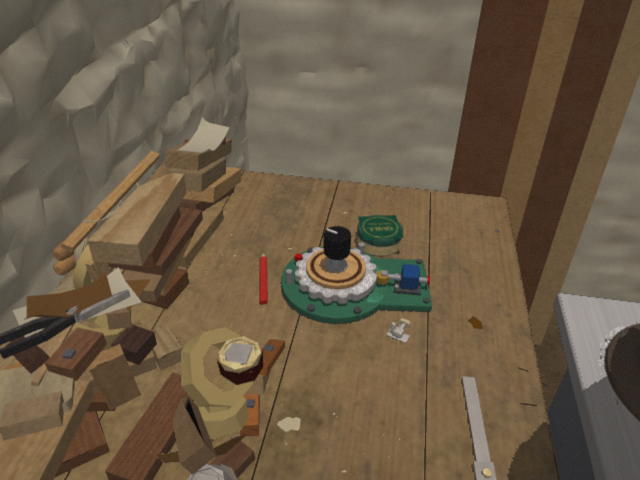

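The scene view shows the knob at about (300,232), and the side view shows it at about (337,243). The roller block is toward the robot, and the tin sits at scene (337,308). Next I'll triangulate the knob.

```bash
cat > h.py <<'E'
from workcell import ctrl
import cv2,numpy as np
from scipy.spatial.transform import Rotation as R
def ray(c,u,v):
    f=240/np.tan(np.radians(c["vfov"]/2))
    d=np.array([(u-c["cx"])/f,-(v-c["cy"])/f,-1.])
    return c["xyz"],R.from_rotvec(c["rotation"]).apply(d/np.linalg.norm(d))
def onplane(c,u,v,z):
    o,d=ray(c,u,v); return o+d*(z-o[2])/d[2]
def tri(r1,r2):
    A=np.zeros((3,3));b=np.zeros(3)
    for o,d in(r1,r2):
        P=np.eye(3)-np.outer(d,d);A+=P;b+=P@o
    p=np.linalg.solve(A,b)
    return p,[np.linalg.norm((np.eye(3)-np.outer(d,d))@(p-o)) for o,d in(r1,r2)]
E
python3 - <<'E'
from h import *
rs=[];
for n,(u,v) in {"scene":(300,234),"side":(337,245)}.items():
    c=ctrl.camera(n);im=c["img"]
    m=(im.max(2)<60).astype(np.uint8); m[:v-25]=0;m[v+25:]=0;m[:,:u-25]=0;m[:,u+25:]=0
    k,l,st,ce=cv2.connectedComponentsWithStats(m); i=1+np.argmax(st[1:,4]); h=cv2.convexHull(np.argwhere(l==i)[:,::-1].astype(np.int32))
    M=cv2.moments(h);u,v=M["m10"]/M["m00"],M["m01"]/M["m00"]
    print(n,st[i],u,v,onplane(c,u,v,.084)); rs.append(ray(c,u,v))
    # tin cover & base green
    hsv=cv2.cvtColor(im,cv2.COLOR_RGB2HSV)
    g=cv2.inRange(hsv,(55,80,30),(95,255,255)); ys,xs=np.nonzero(g)
    k,l,st,ce=cv2.connectedComponentsWithStats(g)
    for j in range(1,k):
        if st[j,4]>150: print(" green",st[j],ce[j],onplane(c,*ce[j],.014))
    p=np.concatenate([ray(c,u,v)[0]])
    b=cv2.inRange(hsv,(108,100,40),(130,255,255)); k,l,st,ce=cv2.connectedComponentsWithStats(b)
    for j in range(1,k):
        if st[j,4]>80: print(" blue",st[j],ce[j],onplane(c,*ce[j],.035))
print(tri(*rs))
E
```

```text
scene [289 218  22  28 487] 299.31693440428376 231.30923694779116 [ 0.4957987  -0.10930844  0.084     ]
 green [255 260  13  21 157] [261.28025478 271.33757962] [ 0.43330008 -0.07202694  0.014     ]
 green [322 261  24  31 283] [333.12014134 277.62897527] [ 0.49766073 -0.18106124  0.014     ]
 green [252 301  46  28 570] [276.05438596 313.55263158] [ 0.37758571 -0.15457057  0.014     ]
 blue [ 26 119  27  12 223] [ 38.96860987 124.92825112] [0.45709247 0.6621941  0.035     ]
 blue [248 281  20  15 181] [257.1878453  288.03314917] [ 0.38696071 -0.10708184  0.035     ]
side [322 227  29  33 764] 336.2665394402036 242.56424936386767 [ 0.4954625 -0.1068818  0.084    ]
 green [358 216  45  30 925] [379.46378378 230.37297297] [ 0.4372474  -0.24652807  0.014     ]
 green [364 253  62  24 507] [395.70808679 265.02169625] [ 0.40328344 -0.15670985  0.014     ]
 green [ 282  259  150   64 3076] [353.23959688 301.5656697 ] [ 0.46042371 -0.05954588  0.014     ]
 blue [401 266  18  23 207] [409.93719807 277.5410628 ] [ 0.38078491 -0.1056111   0.035     ]
(array([ 0.49605658, -0.10861894,  0.08300084]), [np.float64(0.000482901433922765), np.float64(0.00048290143392272104)])
```

```bash
python3 - <<'E'
from h import *
p=np.array([.496,-.108,.084-ctrl.hold_point_z])
best=None
for yaw in np.arange(-np.pi,np.pi,np.pi/12):
    o=(R.from_euler('z',yaw)*R.from_rotvec([0,np.pi,0])).as_rotvec()
    q=ctrl.ik(p+[0,0,.1],o)
    if q is not None:
        print(round(yaw,2),np.round(q,2))
        if best is None or abs(q[6])<abs(best[1][6]): best=(o,q)
o,q=best
ctrl.movep(p+[0,0,.1],o); print(ctrl.state()["clock"])
c=ctrl.camera("wrist");cv2.imwrite("pics/w1.png",c["img"][:,:,::-1])
s=ctrl.state();print(s["clock"],s["qpos"],s["ee_pos"],s["orientation"],s["wrist_force"],s["wrist_torque"])
E
```

```text
-3.14 [-0.61  0.38  0.93  1.99 -0.37  0.95 -1.07]
-2.88 [-0.56  0.35  0.85  1.98 -0.33  0.95 -0.85]
-2.62 [-0.53  0.34  0.81  1.98 -0.31  0.94 -0.61]
-2.36 [-0.51  0.34  0.79  1.98 -0.29  0.94 -0.36]
-2.09 [-0.49  0.33  0.76  1.98 -0.28  0.94 -0.11]
-1.83 [-0.47  0.33  0.74  1.98 -0.27  0.93  0.14]
-1.57 [-0.46  0.32  0.71  1.98 -0.26  0.93  0.39]
-1.31 [-0.44  0.32  0.69  1.98 -0.25  0.93  0.64]
-1.05 [-0.43  0.31  0.68  1.98 -0.24  0.93  0.9 ]
-0.79 [-0.41  0.31  0.66  1.98 -0.24  0.93  1.15]
-0.52 [-0.39  0.31  0.63  1.98 -0.22  0.93  1.4 ]
-0.26 [-0.37  0.3   0.6   1.97 -0.21  0.93  1.65]
0.0 [-0.35  0.3   0.57  1.97 -0.2   0.92  1.9 ]
0.26 [-0.32  0.29  0.54  1.97 -0.19  0.92  2.14]
0.52 [-0.25  0.29  0.45  1.97 -0.15  0.92  2.37]
0.79 [-0.21  0.28  0.39  1.97 -0.13  0.92  2.61]
1.05 [ 1.03  0.57 -1.23  1.89  0.61  1.12  2.18]
1.31 [ 1.03  0.57 -1.23  1.89  0.61  1.12  2.44]
1.57 [-0.79  0.55  1.27  1.99 -0.62  1.06 -2.38]
1.83 [-0.79  0.55  1.27  1.99 -0.62  1.06 -2.12]
2.09 [-0.79  0.55  1.27  1.99 -0.62  1.06 -1.86]
2.36 [-0.79  0.55  1.27  1.99 -0.62  1.06 -1.59]
2.62 [-0.79  0.55  1.27  1.99 -0.62  1.06 -1.33]
2.88 [-0.65  0.4   1.    1.99 -0.41  0.97 -1.28]
2.7417
2.7917 [-0.49269338  0.33149216  0.76063747  1.98090582 -0.28256734  0.9358588
 -0.11101865] [ 0.49635344 -0.10703121  0.16523448] [-2.71901087e+00 -1.57342279e+00 -3.67526708e-05] [-0.1412579 -0.8481133 -0.3484626] [-0.08430589  0.09864598  0.03899783]
```

View pics/w1.png

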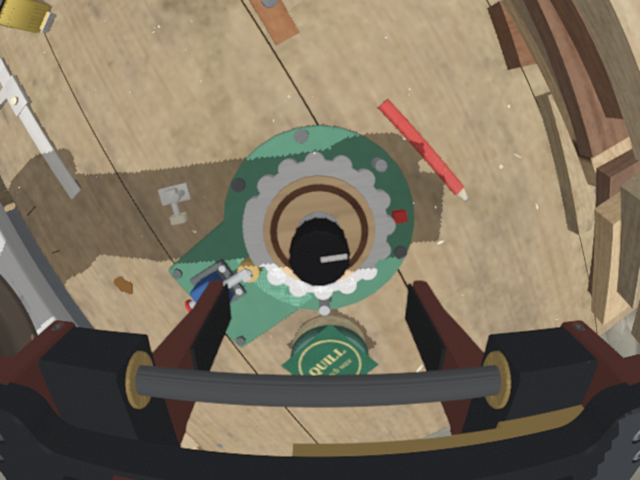

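The wrist view shows the knob at (320,252), with its white line pointing right. The red lug is at (400,216), and the path between the open fingers is free. I'll descend and grip.

```bash
python3 - <<'E'
from h import *
p=np.array([.496,-.108,.084-ctrl.hold_point_z])
print(ctrl.move_l(p,vel=.08,stop_force=12))
def pr(): 
    s=ctrl.state();print(round(s["clock"],2),np.round(s["qpos"][6],4),np.round(s["ee_pos"],4),np.round(s["wrist_force"],2),np.round(s["wrist_torque"],3),round(s["width"],4),round(s["grasp_force"],1))
pr();ctrl.command_gripper(0.03,f_grip=40);pr()
q=ctrl.state()["qpos"].copy()
t=q[6]
q0=q.copy()
for i in range(3):
    t+=.04;q0[6]=t;ctrl.goto_joints(q0);pr()
E
```

```text
False
4.19 0.0211 [ 0.4964 -0.1081  0.0657] [0.31 0.23 0.3 ] [-0.023  0.064 -0.041] 0.0883 0.0
5.0 0.0212 [ 0.4966 -0.1084  0.0654] [ 3.49 -1.55 -4.02] [-0.37  -0.538  0.008] 0.0395 40.0
5.25 0.0604 [ 0.4966 -0.1084  0.0653] [ 2.56 -0.28 -0.94] [-0.181 -0.085  0.121] 0.0395 40.0
5.5 0.0998 [ 0.4966 -0.1084  0.0653] [ 2.08 -1.55 -2.05] [-0.208 -0.086  0.157] 0.0397 40.0
5.75 0.1395 [ 0.4966 -0.1083  0.0653] [ 1.94 -1.19 -1.93] [-0.144 -0.11   0.181] 0.0396 40.0
```

```bash
cat >> h.py <<'E'
def yaw(s): # world yaw of tool x-axis, anticlockwise from above
    x=R.from_rotvec(s["orientation"]).as_matrix()[:,0]; return np.arctan2(x[1],x[0])
def pr():
    s=ctrl.state();print(round(s["clock"],2),np.round(s["qpos"][6],4),"yaw",round(yaw(s),4),np.round(s["wrist_force"],1),"tz",np.round(s["wrist_torque"][2],3),"j7",np.round(s["joint_efforts"][6],3),round(s["width"],4),round(s["grasp_force"],1),flush=True); return s
def turn(q,t):
    q=q.copy();q[6]=t;ctrl.goto_joints(q);return pr()
E
python3 - <<'E'
from h import *
q=pr()["qpos"]
t=q[6]
for i in range(26):
    t+=.04;s=turn(q,t)
    if abs(s["wrist_torque"][2])>.33: break
E
```

```text
5.75 0.1395 yaw 1.1656 [ 1.9 -1.2 -1.9] tz 0.181 j7 0.001 0.0396 40.0
6.0 0.1777 yaw 1.204 [ 1.2 -1.1 -1.3] tz 0.163 j7 0.004 0.0395 40.0
6.25 0.2176 yaw 1.2439 [ 2.  -1.2 -0.5] tz 0.143 j7 0.002 0.0396 40.0
6.5 0.2576 yaw 1.2838 [ 0.5 -1.5 -0.3] tz 0.192 j7 0.013 0.0395 40.0
6.75 0.2976 yaw 1.3238 [ 1.1 -0.8 -0.6] tz 0.246 j7 0.003 0.0393 40.0
7.0 0.3376 yaw 1.3639 [ 0.1 -1.7  0.4] tz 0.174 j7 -0.006 0.0393 40.0
7.25 0.3776 yaw 1.4038 [-0.4 -1.   0.2] tz 0.11 j7 0.038 0.0396 40.0
7.5 0.4176 yaw 1.4439 [-0.3 -1.4  1. ] tz 0.199 j7 -0.017 0.0395 40.0
7.75 0.4575 yaw 1.4837 [-0.3 -0.6  0.5] tz 0.209 j7 0.037 0.0393 40.0
8.0 0.4976 yaw 1.5239 [-0.7 -1.3  2.3] tz 0.214 j7 0.014 0.0392 40.0
8.25 0.5371 yaw 1.5628 [-1.7 -0.8  2.2] tz -0.295 j7 0.465 0.0391 40.0
8.5 0.5775 yaw 1.6038 [-1.2  1.3  2.2] tz -0.32 j7 0.431 0.0396 40.0
8.75 0.618 yaw 1.6452 [-2.8  4.8  2.8] tz -0.208 j7 0.322 0.0395 40.0
9.0 0.6578 yaw 1.6847 [-2.5  5.2  4.6] tz -0.487 j7 0.619 0.0397 40.0
```

```bash
python3 - <<'E'
from h import *
ctrl.hold(.3);pr()
c=ctrl.camera("wrist");cv2.imwrite("pics/w2.png",c["img"][:,:,::-1])
c=ctrl.camera("side");cv2.imwrite("pics/s2.png",cv2.resize(c["img"][200:340,240:460,::-1],None,fx=3,fy=3))
E
```

```text
9.3 0.6575 yaw 1.6846 [-1.6  5.9  4. ] tz -0.449 j7 0.493 0.0396 40.0
```

View pics/w2.png

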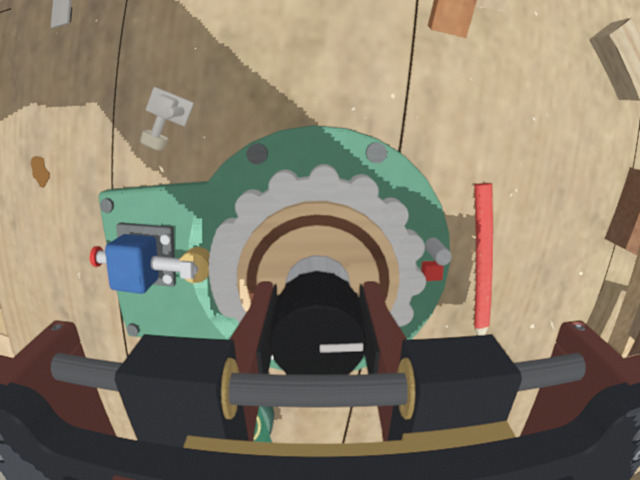

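View pics/s2.png

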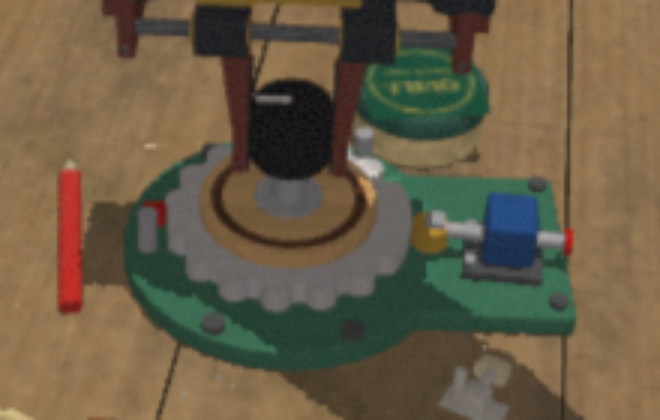

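The red lug is hard against the steel post (wrist view, 433,270 and 437,250), and the roller is on plain rim. That puts the dial at 0, and it has been held there. Now I'll turn clockwise in small steps and log the torque.

```bash
python3 - <<'E'
from h import *
q=pr()["qpos"]
t0=q[6]
for i in range(1,30):
    s=turn(q,t0-.03*i)
E
```

```text
9.4 0.6576 yaw 1.6846 [-2.3  5.3  3.7] tz -0.48 j7 0.493 0.0394 40.0
9.65 0.6273 yaw 1.6546 [-1.3  1.8  2.9] tz -0.233 j7 0.007 0.0396 40.0
9.9 0.5981 yaw 1.6251 [-0.8  1.5  2.1] tz -0.182 j7 0.063 0.0392 40.0
10.15 0.5685 yaw 1.5956 [-0.6  2.6  0.4] tz -0.122 j7 0.002 0.0392 40.0
10.4 0.5385 yaw 1.5655 [ 0.6  1.5 -0. ] tz -0.195 j7 0.059 0.0395 40.0
10.65 0.5085 yaw 1.5355 [0.9 1.8 0.6] tz -0.196 j7 0.061 0.0397 40.0
10.9 0.4786 yaw 1.5056 [ 2.6  1.4 -1.9] tz -0.202 j7 0.031 0.0392 40.0
11.15 0.4486 yaw 1.4756 [ 3.5  2.7 -2.2] tz -0.274 j7 0.062 0.0396 40.0
11.4 0.4186 yaw 1.4458 [ 5.3  1.5 -3.1] tz -0.105 j7 -0.019 0.0394 40.0
11.65 0.3883 yaw 1.4153 [ 4.8  1.8 -4.4] tz -0.193 j7 0.093 0.0397 40.0
11.9 0.3582 yaw 1.3853 [ 4.4  2.  -5.1] tz -0.203 j7 0.074 0.0395 40.0
12.15 0.3283 yaw 1.3553 [ 5.9  1.8 -4.3] tz -0.187 j7 0.064 0.0396 40.0
12.4 0.2982 yaw 1.3252 [ 5.4  0.6 -5.4] tz -0.18 j7 0.088 0.0397 40.0
12.65 0.2683 yaw 1.2955 [ 6.   1.6 -4.5] tz -0.088 j7 0.026 0.0397 40.0
12.9 0.2382 yaw 1.2652 [ 5.5  2.  -4.5] tz -0.226 j7 0.099 0.0394 40.0
13.15 0.2082 yaw 1.2352 [ 6.3  1.4 
[... 341 characters left out ...]
 7.2  0.5 -6.3] tz -0.337 j7 0.207 0.0394 40.0
14.65 0.0285 yaw 1.0558 [ 8.3  0.9 -7.1] tz 0.026 j7 -0.094 0.0391 40.0
14.9 -0.0015 yaw 1.0257 [ 7.7  0.1 -6.7] tz 0.082 j7 -0.072 0.0393 40.0
15.15 -0.0316 yaw 0.9955 [ 7.4  0.3 -7.4] tz -0.061 j7 -0.058 0.0392 40.0
15.4 -0.0616 yaw 0.9654 [ 7.6  0.4 -7.6] tz -0.096 j7 -0.025 0.0398 40.0
15.65 -0.0917 yaw 0.9353 [ 8.4 -0.2 -8.9] tz -0.046 j7 -0.007 0.0394 40.0
15.9 -0.1217 yaw 0.9051 [ 8.7 -0.3 -8.4] tz -0.155 j7 0.044 0.0394 40.0
16.15 -0.1518 yaw 0.875 [ 9.9  0.3 -8.8] tz -0.148 j7 0.055 0.0397 40.0
16.4 -0.1818 yaw 0.8449 [ 8.8 -0.9 -9.2] tz -0.166 j7 0.111 0.0393 40.0
16.65 -0.2119 yaw 0.8148 [ 9.3 -1.  -9.6] tz -0.267 j7 0.185 0.0394 40.0
```

```bash
python3 - <<'E'
from h import *
s=pr();q=s["qpos"];t=q[6]
lim=.235; jumps=[]
prev=s["wrist_torque"][2]
while yaw(s)>lim:
    t-=.03 if yaw(s)>.36 else .015
    s=turn(q,t); tz=s["wrist_torque"][2]
    if tz-prev>.18:
        jumps.append(yaw(s)); print("JUMP")
        if yaw(s)<.36: break
    prev=tz
print(jumps)
ctrl.hold(.3);pr()
c=ctrl.camera("wrist");cv2.imwrite("pics/w3.png",c["img"][:,:,::-1])
c=ctrl.camera("side");cv2.imwrite("pics/s3.png",cv2.resize(c["img"][200:340,240:460,::-1],None,fx=3,fy=3))
E
```

```text
16.65 -0.2119 yaw 0.8148 [ 9.3 -1.  -9.6] tz -0.267 j7 0.185 0.0394 40.0
16.9 -0.2409 yaw 0.7854 [ 5.8  1.9 -4.3] tz -0.212 j7 0.145 0.0399 40.0
17.15 -0.2712 yaw 0.7552 [ 4.7  0.8 -5.3] tz -0.322 j7 0.187 0.0396 40.0
17.4 -0.3012 yaw 0.7251 [ 5.1  0.5 -4.5] tz -0.24 j7 0.202 0.039 40.0
17.65 -0.3312 yaw 0.695 [ 5.   1.2 -5.7] tz -0.343 j7 0.215 0.0398 40.0
17.9 -0.3606 yaw 0.6662 [ 5.2  0.3 -5.1] tz 0.08 j7 -0.21 0.0395 40.0
JUMP
18.15 -0.3909 yaw 0.6357 [ 4.7  0.1 -5.8] tz -0.074 j7 -0.066 0.0394 40.0
18.4 -0.4209 yaw 0.6056 [ 6.6  0.2 -6.1] tz -0.094 j7 -0.053 0.0398 40.0
18.65 -0.4509 yaw 0.5755 [ 5.4  0.4 -5.8] tz -0.092 j7 -0.022 0.0397 40.0
18.9 -0.481 yaw 0.5453 [ 5.2 -0.4 -7.1] tz -0.106 j7 -0.002 0.0395 40.0
19.15 -0.511 yaw 0.5152 [ 5.3 -0.9 -6.8] tz -0.141 j7 0.054 0.0396 40.0
19.4 -0.541 yaw 0.4852 [ 6.  -0.4 -7.3] tz -0.161 j7 0.069 0.0397 40.0
19.65 -0.5711 yaw 0.4549 [ 7.3 -1.2 -7.5] tz -0.229 j7 0.121 0.0393 40.0
19.9 -0.6012 yaw 0.4248 [ 6.6 -0.6 -7.6] tz -0.265 j7 0.167 0.0397 40.0
20.15 -0.6312 yaw 0.3947 [ 6.3 -1.6 -8.1] tz -0.263 j7 0.189 0.0395 40.0
20.4 -0.6612 yaw 0.3646 [ 6.2 -1.2 -7.6] tz -0.328 j7 0.23 0.0393 40.0
20.65 -0.6912 yaw 0.3346 [ 6.7 -1.5 -8.6] tz -0.324 j7 0.204 0.0396 40.0
20.9 -0.706 yaw 0.3199 [ 7.  -1.7 -7.4] tz -0.199 j7 0.133 0.0391 40.0
21.15 -0.721 yaw 0.3049 [ 6.8 -1.3 -7.5] tz -0.164 j7 0.131 0.0398 40.0
21.4 -0.736 yaw 0.2899 [ 7.4 -1.5 -6.9] tz -0.194 j7 0.121 0.0396 40.0
21.65 -0.7503 yaw 0.2761 [ 5.7 -1.9 -7.4] tz 0.338 j7 -0.345 0.0395 40.0
JUMP
[np.float64(0.6661825356048571), np.float64(0.27606365361760654)]
21.95 -0.7503 yaw 0.2761 [ 6.5 -2.4 -8.6] tz 0.242 j7 -0.293 0.0391 40.0
```

View pics/w3.png

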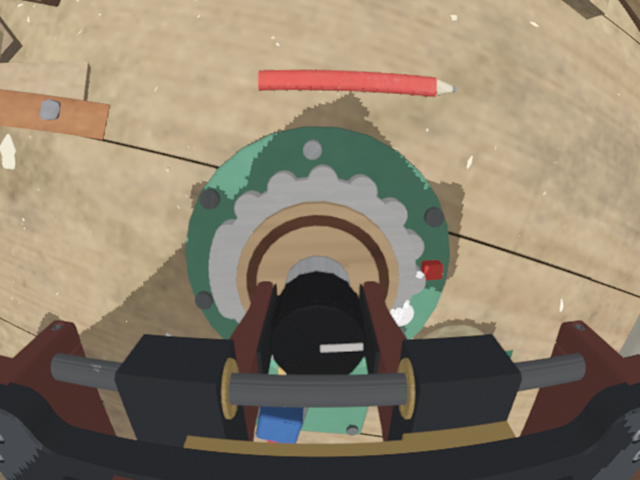

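The wrist view shows the lug at (432,270), the same tool-relative place as at the stop. The grip has therefore not slipped, and the wheel has turned about 1.40 rad. Now I'll check the roller in the side view.

View pics/s3.png

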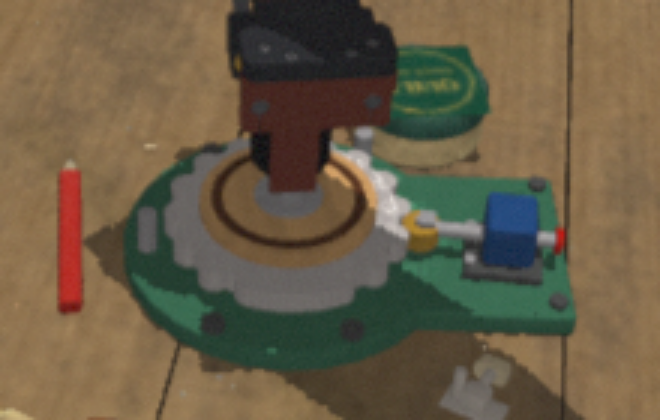

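```bash
python3 - <<'E'
import cv2,numpy as np
for n in("s2","s3"):
    im=cv2.imread(f"pics/{n}.png")[190:270,380:570]; h=cv2.cvtColor(im,cv2.COLOR_BGR2HSV)
    m=cv2.inRange(h,(12,130,70),(28,255,255)); ys,xs=np.nonzero(m); r=cv2.inRange(h,(0,150,90),(6,255,255))|cv2.inRange(h,(172,150,90),(180,255,255)); yr,xr=np.nonzero(r)
    print(n,len(xs),xs.mean()/3,xs.max()/3,"red",len(xr),xr.mean()/3)
E
```

```text
s2 855 15.72475633528265 22.0 red 116 62.416666666666664
s3 728 13.221611721611723 18.666666666666668 red 204 60.12581699346405
```

The roller has moved inward about 3 px, or roughly 4 mm, so it is fully down. The bystanders haven't moved, and the three drops came 0.39 rad apart.

```bash
python3 - <<'E'
from h import *
pr();print(ctrl.job_done())
E
```

```text
22.05 -0.7502 yaw 0.2762 [ 7.1 -2.  -7.9] tz 0.254 j7 -0.292 0.0394 40.0
the job is handed in; nothing more can be done
None
```

I turned the knob back to its end stop, then clockwise three clicks into the third notch; the job was handed in at 22 s still gripping at 40 N, with no verdict shown.

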